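# Continue the clutch pack of a milling-machine feed drive

### The job

The clutch on the bench already has its first toothed disc in place. Build up the pack: first fit the separator plate over the hub with its two outward tabs down in the two slots of the uprights, then fit the second disc on top of it with its inward teeth meshed in the splines of the hub, each fully home and lying flat. Feel for the splines and do not force the plates: press with no more than about 40 N. Leave the wrench, oil bottle and collar alone.

Things in the scene. Friction and masses are not known exactly. Their poses are not given: they have to be found in the camera images.
- seat (a point): Centre of the clutch's seat on the hub axis: top face of the first disc (in place, 54 mm across, fixed to the hub), 46 mm above the bench; z up, x towards the slotted uprights. Under the first disc is a pedestal 44 mm across on a foot 112 mm across and 16 mm high. The clutch is fixed to the bench.
- separator_mid (a point): Centre, half-way up, of the separator plate: a loose flat steel ring 56 mm across (16-sided edge, flats facing x and y), 6 mm thick, plain 36 mm bore, two outward tabs 10 mm wide along its x axis reaching 42 mm from the centre; about 0.1 kg. z up. It lies on a round stand 48 mm across (foot 64 mm), 30 mm high. Home, its centre is 3 mm above the seat, tabs in the slots either way round.
- disc_mid (a point): Centre, half-way up, of the second disc: loose flat steel ring 60 mm across (16-sided edge, flats facing x and y), 6 mm thick, six inward teeth 5.2 mm wide (one on x) in to 25 mm diameter, no tabs; 0.09 kg; z up. On the other such stand. Home, its centre is 9 mm above the seat; unmeshed on the spline tops, 23 mm. Teeth enter only within about 5 degrees of mid-gap (gaps every 60).
- separator: The separator plate itself: origin at the centre of its underside, axes as separator_mid.
- disc: The second disc itself: origin at the centre of its underside, axes as disc_mid.
- clutch: The whole clutch: origin on the bench under the hub axis, axes as the seat. Two slotted uprights, 72 mm high from the bench, stand opposite each other along its x axis, 36 to 46 mm from the hub axis; each is a pair of posts 8 mm wide with a 13 mm open-topped slot between them, centred on the x axis. The sides along y are open down to the foot.
- wrench: Bystander: steel open wrench 170 mm long lying beyond the work; leave alone.
- oil: Bystander: grey oil bottle 54 mm across, 130 mm high; leave alone.
- collar: Bystander: dark steel collar, 48 mm across, 22 mm high, with a plain bore; leave alone.
- nose (a point): Tip of the hub on its axis, 78 mm above the bench: round core 23 mm across, tapering to 16 mm in its last 10 mm. Six even splines, 5.2 mm wide, out to 31 mm diameter, end 66 mm above the bench (20 mm above the seat). The hub turns stiffly (about 0.12 N m). Its splines may start at any angle: this pose does not give it, axes as the seat.
Not all that is in view belongs to the job. Leave any black look-alike of the separator alone.

How it is judged:
By the outcome, as a careful person would: the job done as asked, in the order asked, and still so for the second after the job is handed in, with the robot touching nothing.
It also fails if it takes over 72 s, if anything falls off the work surface, if the arm or the gripper's body presses on something with over 40 N, if the wrist force passes 120 N, or if a joint passes its speed limit or range.

### The arm

A 6-joint arm with a two-finger parallel gripper is mounted at the origin on the work surface. World frame = base frame: x ahead of the robot, y to its left, z up, the work surface at z = 0. Lengths are in m, angles in degrees, forces in N, time in s.
With the tool pointing down it reaches from about 0.4 to 0.825 m from the base axis. Payload 7 kg.
Tool frame: the origin (TCP) lies between the finger pads; the fingertips stand 17 mm ahead of it and the grasp point (between the pads) lies 2 mm behind it; x points along the fingers, y is the direction in which the jaws open and shut, and the axes are right-handed (so a half turn about x gives the same grasp; the last joint's range is limited). The gripper opens to 88 mm and grips with 3 to 60 N. Pads are 19 mm wide; open, the fingers measure 130 mm over their backs; the gripper's body (78 mm by 193 mm) begins 47 mm behind the grasp point.
Start: joints at [-49.383, 20.546, 0.682, 0, -70.136, -16.507], TCP at [0.276, -0.616, 0.207] pointing down, gripper open.
Joint ranges: [-176.03, 176.03], [-82.01, 121.73], [-58.28, 71.71], [-173.87, 95.51], [-174.79, -0.11], [-173.66, 173.66]. Speed limits (degrees/s): [136.94, 136.94, 172.46, 180, 180, 180].

### API

Orientations are given as [roll, pitch, yaw] about the fixed x, y, z axes, in that order (R = Rz(yaw) Ry(pitch) Rx(roll)).
In Python, from plant import r gives the robot as it stands.
- The arm moves only by the shell command python3 -m jog 'ROWS' [FORCE]. ROWS is a JSON object of lists of equal length, an entry for each row: "fingers": the opening, from 0 (shut) to 1 (fully open); "dp": the shift along the tool's x, y, z in mm, a list of three; "twist": the turn about the tool's x in degrees. In form: {"fingers": [fingers, ...], "dp": [[dx, dy, dz], ...], "twist": [twist, ...]}. A call has exactly 5 rows; each row is the pose to reach, as a shift and turn from the pose measured when the call began, along the tool's axes at that moment; what a row does not reach only later rows make up. A row lasts 1/10 s, in which the tool goes at most 50 mm and 8.59 degrees, less where a joint would pass 70% of its speed; a pose out of reach is approached as far as the arm can. A call with a gripper value outside its range is refused whole. The fingers move at their own pace and stop on an object; FORCE is the grip in N (left out, the last holds). Time passes only in rows, so rows that repeat a pose let the fingers close, or fill a call up. It gives the time, the measured TCP pose, the force and the opening at its end, in the units of the state.
- r.get_state(): the state, without advancing time (a new reading comes with each control period).
- r.capture(name): name is "scene" or "top" or "wrist"; returns a dict with "frame" (384x512x3 uint8, red, green, blue), "intrinsics" (3x3 intrinsics, pixels), "pose" (4x4, takes a point from camera to world coordinates). Camera axes: x right, y down, z forward; pixel columns grow to the right and rows downward; lengths in m; the calibration is good to about 2 mm. A picture is of the moment at which its call begins. There is no depth.
- r.close_job(): hands the job in, once; it reports no verdict.
The state is a dict: "time_s": time; "joints": joint angles; "qd": joint speeds; "joint_torque": joint torques, N m; "tcp_pos": TCP position; "eef_rot": TCP orientation; "contact_force": force on the tool from outside, world axes, zero at the start; "moment": the same for the moment, N m; "gripper_width": finger opening in m.
Only numpy, scipy, OpenCV 4.12 (cv2) and the standard library are available. Lean on these libraries where they do the work, as an engineer would, in place of code of your own. Each camera call takes 0.05 s, during which the arm holds its last target. There are 200 camera calls.

## Working session

There is one attempt and no reset: what is moved stays moved. The work goes in short steps, Python scripts to look and compute and a shell command to move; the robot and the scene stay as the last step left them, time stands still between calls to the robot, and variables do not carry over. Pictures are saved under pics/ and viewed, on a budget of 10 in all, crops included, one or two more only if the job needs it, and the job is handed in when it is done.

```bash
ls; mkdir -p pics; python3 - <<'E'
from plant import r
import cv2,numpy as np,pickle
s=r.get_state();print(s)
d={}
for n in("scene","top"):
    c=r.capture(n);d[n]=c;print(n,c["intrinsics"].round(1).tolist(),c["pose"].round(3).tolist())
    cv2.imwrite(f"pics/{n}0.png",cv2.resize(c["frame"][:,:,::-1],(800,600),interpolation=cv2.INTER_CUBIC))
pickle.dump(d,open("cap0.pkl","wb"))
E
```

```text
pics
{'time_s': 0.0, 'joints': array([-4.93830543e+01,  2.05893889e+01,  6.32473954e-01, -2.13260183e-02,
       -7.01359517e+01, -1.65065425e+01]), 'qd': array([ 0.00775664,  0.03954522,  0.02495951,  0.0595207 , -0.1000891 ,
       -0.05592345]), 'joint_torque': array([-2.27573255e-04, -5.82712948e+01,  2.93055761e+01,  6.99759588e+00,
        6.57204859e-03, -1.75033047e-04]), 'tcp_pos': array([ 0.27548621, -0.61563333,  0.20603215]), 'eef_rot': array([ 94.32621066,  89.90499332, 118.42935123]), 'contact_force': array([0.28193243, 0.02396246, 0.43269814]), 'moment': array([-0.01437828,  0.04548139, -0.05418032]), 'gripper_width': 0.08759383944440546}
scene [[449.2, 0.0, 266.4], [0.0, 449.2, 201.0], [0.0, 0.0, 1.0]] [[-0.466, 0.585, -0.664, 1.176], [0.885, 0.309, -0.348, 0.406], [0.001, -0.75, -0.662, 0.675], [0.0, 0.0, 0.0, 1.0]]
top [[362.9, 0.0, 254.0], [0.0, 362.9, 187.6], [0.0, 0.0, 1.0]] [[0.024, -0.995, 0.092, 0.523], [-0.999, -0.027, -0.03, 0.106], [0.033, -0.091, -0.995, 0.806], [0.0, 0.0, 0.0, 1.0]]
```

View pics/top0.png

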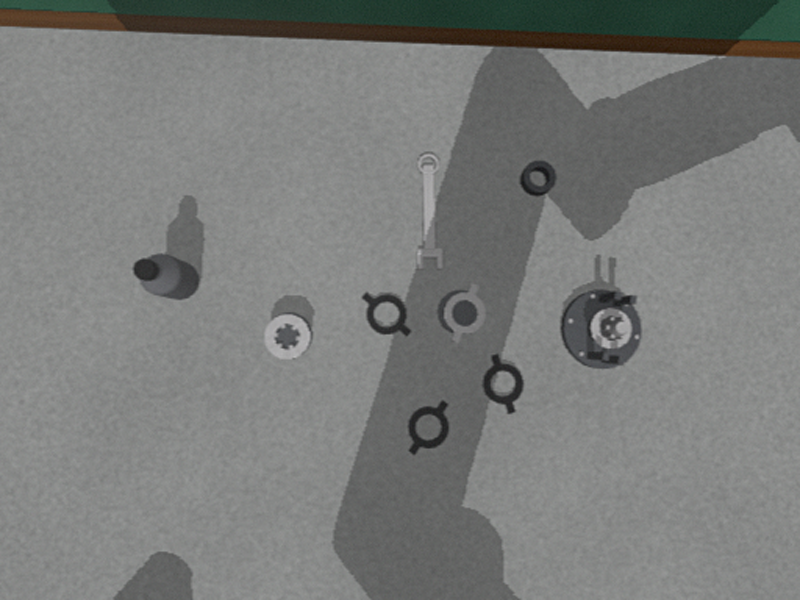

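View pics/scene0.png

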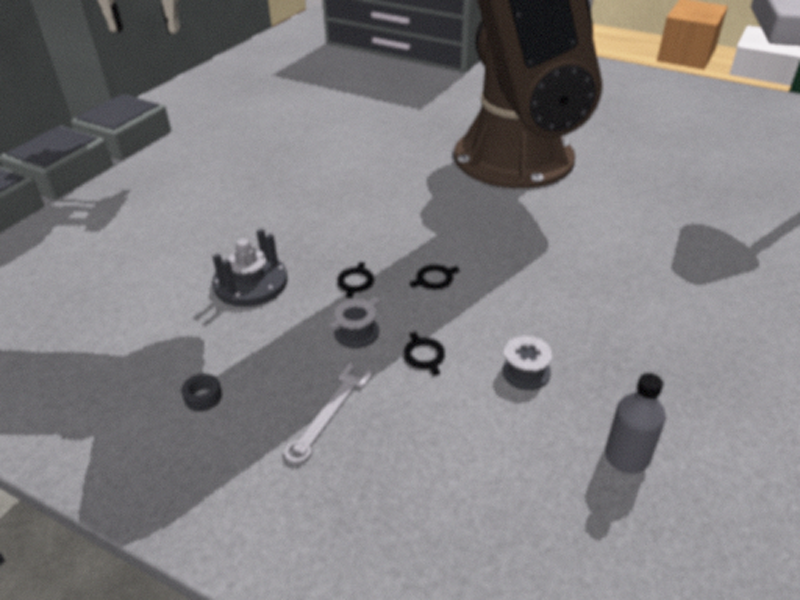

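Top view (800×600). Could be taken for the separator: black rings flat on the bench at (387,314), (503,383) and (428,427), the collar at (538,178), and the grey tabbed ring on a stand at (464,313). The grey one fits the description. The disc is at (287,337) and the clutch at (605,328). Checking with one close crop.

```bash
python3 - <<'E'
import cv2,numpy as np,pickle
d=pickle.load(open("cap0.pkl","rb"));f=d["top"]["frame"][:,:,::-1]
t=[]
for (u,v) in((297,200),(184,216),(388,208)):
    c=f[v-33:v+33,u-22:u+22] if 0 else f[v-30:v+30,u-30:u+30]
    t.append(cv2.convertScaleAbs(cv2.resize(c,(264,264),interpolation=cv2.INTER_CUBIC),alpha=1.4))
f=d["scene"]["frame"][:,:,::-1]
b=[]
for (u,v) in((228,206),(338,230),(160,172)):
    c=f[v-30:v+30,u-30:u+30]
    b.append(cv2.convertScaleAbs(cv2.resize(c,(264,264),interpolation=cv2.INTER_CUBIC),alpha=1.4))
cv2.imwrite("pics/crop1.png",np.vstack([np.hstack(t),np.hstack(b)]))
E
```

```text
(no output)
```

View pics/crop1.png

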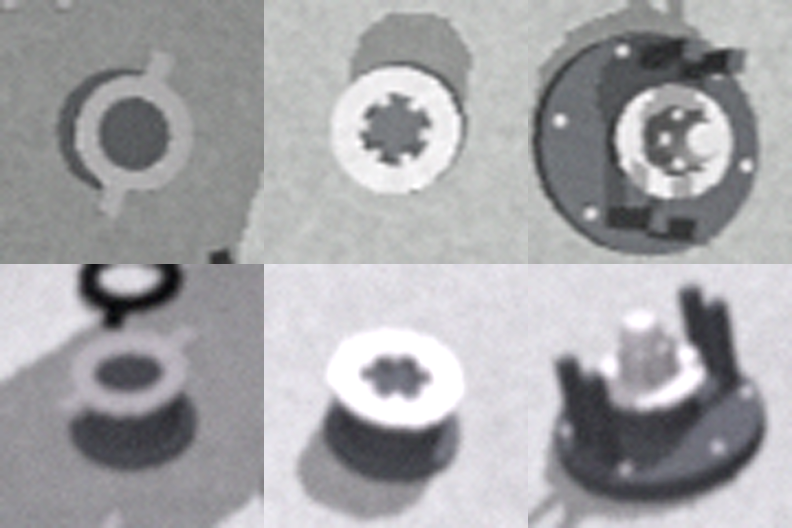

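The crop confirms it: the grey ring with two tabs on a stand is the separator, the white toothed ring on a stand is the disc, and the clutch has its uprights upper-right and lower-left in the top view. Next I'll compute poses.

```bash
cat > h.py <<'E'
import numpy as np,cv2,pickle
from scipy.spatial.transform import Rotation as Ro
from plant import r
def world(c,u,v,z):
    d=c["pose"][:3,:3]@np.linalg.solve(c["intrinsics"],[u,v,1.]);o=c["pose"][:3,3]
    return o+d*(z-o[2])/d[2]
def proj(c,p):
    q=np.linalg.inv(c["pose"])@np.r_[p,1];q=c["intrinsics"]@q[:3];return q[:2]/q[2]
def R(s): return Ro.from_euler("xyz",s["eef_rot"],degrees=True).as_matrix()
def go(p=None,yaw=None):
    "dp mm, twist so that TCP at p and tool y heading = yaw (mod 180)"
    s=r.get_state();M=R(s);h=np.degrees(np.arctan2(M[1,1],M[0,1]))
    print("t",s["time_s"].__round__(2),"tcp",(s["tcp_pos"]*1e3).round(1),"h",h.round(2),"tilt",(M[:2,0]*57.3).round(2),"F",s["contact_force"].round(1),"M",s["moment"].round(2),"w",(s["gripper_width"]*1e3).round(1),"j6",s["joints"][5].round(1))
    if p is not None: print("dp",(M.T@(np.array(p)-s["tcp_pos"])*1e3).round(1))
    if yaw is not None: print("twist",round((h-yaw+90)%180-90,2))
E
python3 - <<'E'
from h import *
d=pickle.load(open("cap0.pkl","rb"));c=d["top"];e=d["scene"]
def T(x,y,u0,v0,z): return world(c,u0+x/4.4-.5,v0+y/4.4-.5,z)
s=T(134,133,267,170,.036);a=T(163,62,267,170,.036);b=T(110,208,267,170,.036)
print("sep",s,"tabdir",np.degrees(np.arctan2(*(a-b)[1::-1])),(a+b)/2,np.linalg.norm(a-b))
dd=T(133,129,154,186,.036);print("disc",dd)
k=T(145,141,358,178,.046);f=T(120,142,358,178,.016);print("clutch",k,f)
a=T(162,53,358,178,.072);b=T(127,222,358,178,.072);print("upr",np.degrees(np.arctan2(*(a-b)[1::-1])))
S=lambda x,y,u0,v0,z: world(e,u0+x/4.4-.5,v0+y/4.4-.5,z)
print("scene sep",S(130,107,198,176,.036),"disc",S(132,115,308,200,.036))
go(s+[0,0,.17],0)
E
```

```text
sep [ 0.57032545 -0.00988119  0.036     ] tabdir -19.200467458609154 [ 0.56955525 -0.01116972  0.036     ] 0.07573282386015298
disc [0.53242281 0.2289126  0.036     ]
clutch [ 0.55397004 -0.20752028  0.046     ] [ 0.55439223 -0.2072234   0.016     ]
upr -12.394567633069407
scene sep [ 0.57100813 -0.00694686  0.036     ] disc [0.53421029 0.23227794 0.036     ]Traceback (most recent call last):
  File "<stdin>", line 11, in <module>
  File "h.py", line 13, in go
    print("t",s["time_s"].__round__(2),"tcp",(s["tcp_pos"]*1e3).round(1),"h",h.round(2),"tilt",(M[:2,0]*57.3).round(2),"F",s["contact_force"].round(1),"M",s["moment"].round(2),"w",(s["gripper_width"]*1e3).round(1),"j6",s["joints"][5].round(1))
                                                                                                                                                                                    ^^^^^^^^^^^^^^^^^^^^^^^^^^^^^^
AttributeError: 'float' object has no attribute 'round'
```

```bash
sed -i 's/(s\["gripper_width"\]\*1e3).round(1)/round(s["gripper_width"]*1e3,1)/' h.py; python3 - <<'E'
from h import *
go([.554,-.207,.26],78)
E
```

```text
t 0.1 tcp [ 275.5 -615.7  206.1] h 114.1 tilt [-0.04  0.07] F [-0.8 -0.9  0.1] M [ 0.03 -0.01 -0.03] w 87.4 j6 -16.5
dp [-53.5 259.4 421.1]
twist 36.1
```

```bash
python3 -m jog '{"fingers":[1,1,1,1,1],"dp":[[-53,259,421],[-53,259,421],[-53,259,421],[-53,259,421],[-53,259,421]],"twist":[36,36,36,36,36]}'; python3 -c "
from h import *
go([.554,-.207,.26],78)"
```

```text
time_s: 0.6
tcp_pos: [0.4108, -0.4174, 0.2322]
eef_rot: [137.0, 89.9, 124.8]
contact_force: [1.1, -0.5, -0.1]
gripper_width: 0.0877
t 0.6 tcp [ 410.8 -417.4  232.2] h 77.77 tilt [-0.07  0.1 ] F [ 1.1 -0.5 -0.1] M [-0.11 -0.15  0.01] w 87.7 j6 -75.8
dp [-27.6 236.   95.4]
twist -0.23
```

```bash
python3 -m jog '{"fingers":[1,1,1,1,1],"dp":[[-6,47,19],[-11,94,38],[-16,141,57],[-22,188,76],[-28,236,95]],"twist":[0,0,0,0,0]}'; python3 -m jog '{"fingers":[1,1,1,1,1],"dp":[[-5,25,10],[-5,29,12],[-5,29,12],[-5,29,12],[-5,29,12]],"twist":[0,0,0,0,0]}'; python3 - <<'E'
from h import *
go([.554,-.207,.26],78)
c=r.capture("wrist");pickle.dump(c,open("w1.pkl","wb"))
print(c["pose"].round(3).tolist(),c["intrinsics"].round(1).tolist(),proj(c,[.554,-.207,.046]))
cv2.imwrite("pics/w1.png",cv2.resize(c["frame"][:,:,::-1],(800,600),interpolation=cv2.INTER_CUBIC))
E
```

```text
time_s: 1.1
tcp_pos: [0.5501, -0.2111, 0.2596]
eef_rot: [141.0, 89.9, 128.8]
contact_force: [-0.1, -0.8, 0.6]
gripper_width: 0.0875
time_s: 1.6
tcp_pos: [0.5672, -0.1862, 0.2644]
eef_rot: [150.1, 89.8, 137.8]
contact_force: [0.0, -0.4, -0.0]
gripper_width: 0.0873
t 1.6 tcp [ 567.2 -186.2  264.4] h 77.71 tilt [-0.12  0.11] F [ 0.  -0.4 -0. ] M [-0.05 -0.02  0.05] w 87.3 j6 -102.7
dp [  4.4 -23.1  -8.5]
twist -0.29
[[0.212, 0.943, 0.255, 0.499], [0.977, -0.205, -0.054, -0.171], [0.002, 0.261, -0.965, 0.442], [0.0, 0.0, 0.0, 1.0]] [[269.6, 0.0, 254.2], [0.0, 269.6, 195.7], [0.0, 0.0, 1.0]] [238.04244143 165.56790911]
```

View pics/w1.png

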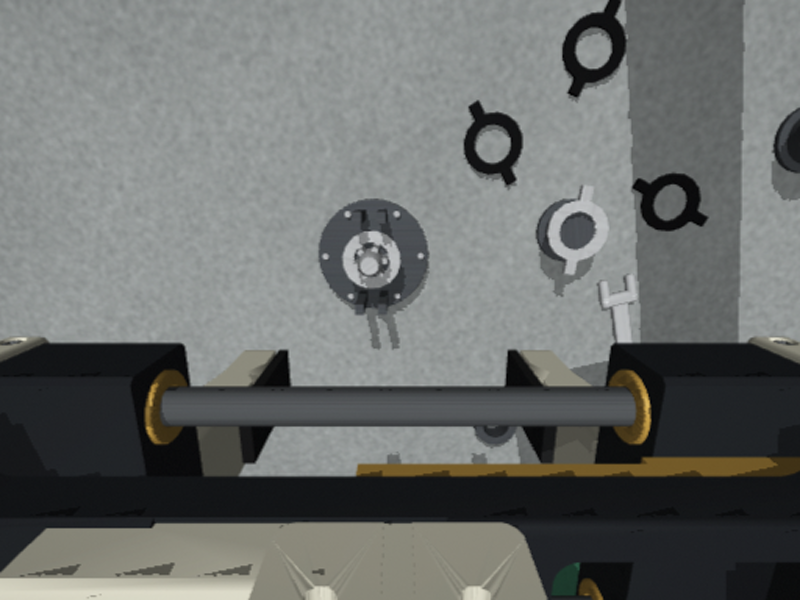

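The wrist view shows the clutch at (372,255) and the separator at (577,230) on its stand. I'll descend for a closer look at the clutch.

```bash
python3 -m jog '{"fingers":[1,1,1,1,1],"dp":[[40,-10,-4],[80,-18,-6],[120,-23,-8],[144,-23,-8],[144,-23,-8]],"twist":[0,0,0,0,0]}';python3 -m jog '{"fingers":[1,1,1,1,1],"dp":[[0,0,0],[0,0,0],[0,0,0],[0,0,0],[0,0,0]],"twist":[0,0,0,0,0]}'; python3 - <<'E'
from h import *
go([.554,-.207,.12],78)
c=r.capture("wrist");pickle.dump(c,open("w2.pkl","wb"))
u,v=proj(c,[.554,-.207,.060]).astype(int);print(u,v)
u0,v0=u-60,v-45;print(u0,v0)
cv2.imwrite("pics/w2.png",cv2.convertScaleAbs(cv2.resize(c["frame"][v0:v0+90,u0:u0+120,::-1],(800,600),interpolation=cv2.INTER_CUBIC),alpha=1.5))
E
```

```text
time_s: 2.15
tcp_pos: [0.5511, -0.2074, 0.1169]
eef_rot: [174.0, 89.5, 161.5]
contact_force: [0.5, -0.0, 0.7]
gripper_width: 0.0878
time_s: 2.65
tcp_pos: [0.5515, -0.2074, 0.1177]
eef_rot: [171.5, 89.6, 159.1]
contact_force: [0.1, 0.0, 0.4]
gripper_width: 0.0875
t 2.65 tcp [ 551.5 -207.4  117.7] h 77.59 tilt [-0.41  0.16] F [0.1 0.  0.4] M [-0.03 -0.08  0.02] w 87.5 j6 -100.6
dp [-2.3  0.9  2.3]
twist -0.41
254 204
194 159
```

View pics/w2.png

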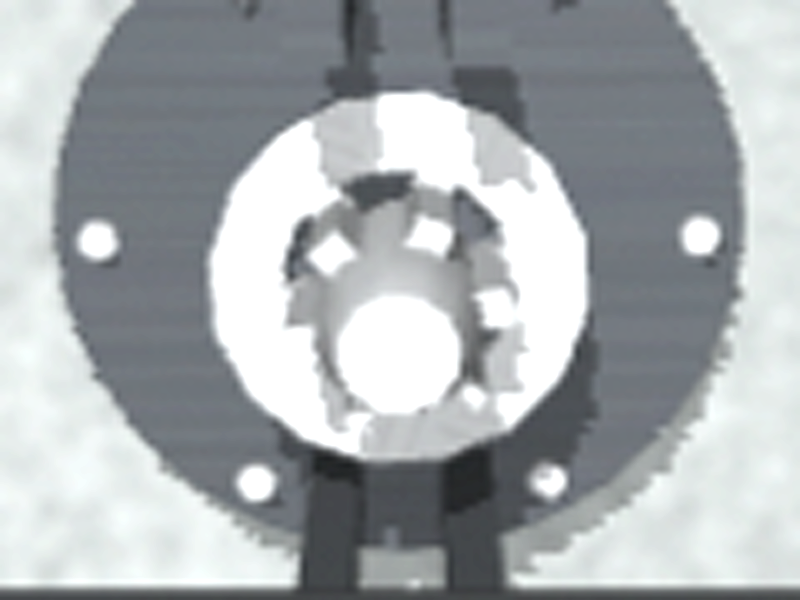

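The close view shows the disc edge x 210–588, y 92–460, centred near (399,276). The nose tip is at (399,352), spline tops are at (332,253), (433,236), (495,307) and (473,397), and foot bolts are at (97,240), (700,237), (256,483) and (549,480).

```bash
python3 - <<'E'
from h import *
c=pickle.load(open("w2.pkl","rb"))
W=lambda x,y,z: world(c,194+(x+.5)/6.667-.5,159+(y+.5)/6.667-.5,z)
k=W(399,276,.046);n=W(399,352,.078);print("disc",k,"nose",n)
b=[W(x,y,.016) for x,y in((97,240),(700,237),(256,483),(549,480))]
A=lambda v: np.degrees(np.arctan2(v[1],v[0]))
print("foot ctr",(b[0]+b[1])/2,"y axis",A(b[1]-b[0]),A(b[3]-b[2]))
for x,y in((332,253),(433,236),(495,307),(473,397)):
    p=W(x,y,.066);
    for q in(k,n): print(A(p-q).round(1),(A(p-q)%60).round(1),(np.linalg.norm((p-q)[:2])*1e3).round(1),end=" | ")
    print()
a=W(402,25,.06);bb=W(403,560,.04);print("slot dir",A(a-bb))
e=pickle.load(open("cap0.pkl","rb"))["top"]
go()
E
```

```text
disc [ 0.55338465 -0.20800938  0.046     ] nose [ 0.55440986 -0.2082007   0.078     ]
foot ctr [ 0.55549344 -0.2085857   0.016     ] y axis 77.88678068864373 78.20685438410484
-147.2 32.8 12.5 | -150.3 29.7 13.3 | 
145.5 25.5 12.0 | 147.4 27.4 13.0 | 
83.5 23.5 12.9 | 88.1 28.1 13.0 | 
29.0 29.0 15.2 | 31.6 31.6 14.4 | 
slot dir 167.71130817508808
t 2.7 tcp [ 551.4 -207.3  117.5] h 77.59 tilt [-0.43  0.16] F [-0.7  0.2 -1.2] M [-0.09 -0.05  0.04] w 87.4 j6 -100.6
```

```bash
python3 -c "
from h import *
go([.566,-.0095,.118],71)"
```

```text
t 2.7 tcp [ 551.4 -207.3  117.5] h 77.59 tilt [-0.43  0.16] F [-0.7  0.2 -1.2] M [-0.09 -0.05  0.04] w 87.4 j6 -100.6
dp [-1.000e-01  1.963e+02 -2.830e+01]
twist 6.59
```

```bash
python3 -m jog '{"fingers":[1,1,1,1,1],"dp":[[0,48,-7],[0,96,-14],[0,144,-21],[0,196,-28],[0,196,-28]],"twist":[2,4,6.6,6.6,6.6]}';python3 -m jog '{"fingers":[1,1,1,1,1],"dp":[[0,0,0],[0,0,0],[0,0,0],[0,0,0],[0,0,0]],"twist":[0,0,0,0,0]}'; python3 - <<'E'
from h import *
go([.570,-.0095,.118],71)
c=r.capture("wrist");pickle.dump(c,open("w3.pkl","wb"))
u,v=proj(c,[.570,-.0095,.036]).astype(int)
u0,v0=u-60,v-45;print(u0,v0)
cv2.imwrite("pics/w3.png",cv2.convertScaleAbs(cv2.resize(c["frame"][v0:v0+90,u0:u0+120,::-1],(800,600),interpolation=cv2.INTER_CUBIC),alpha=1.5))
E
```

```text
time_s: 3.2
tcp_pos: [0.5672, -0.0051, 0.1185]
eef_rot: [168.1, 89.6, 149.4]
contact_force: [0.3, -0.5, 0.5]
gripper_width: 0.088
time_s: 3.7
tcp_pos: [0.5671, -0.0061, 0.1184]
eef_rot: [168.7, 89.6, 149.9]
contact_force: [0.2, -0.2, -0.6]
gripper_width: 0.0877
t 3.7 tcp [567.1  -6.1 118.4] h 71.16 tilt [-0.34  0.2 ] F [ 0.2 -0.2 -0.6] M [-0.08 -0.1  -0.04] w 87.7 j6 -127.6
dp [ 0.4 -2.3  3.9]
twist 0.16
191 153
```

View pics/w3.png

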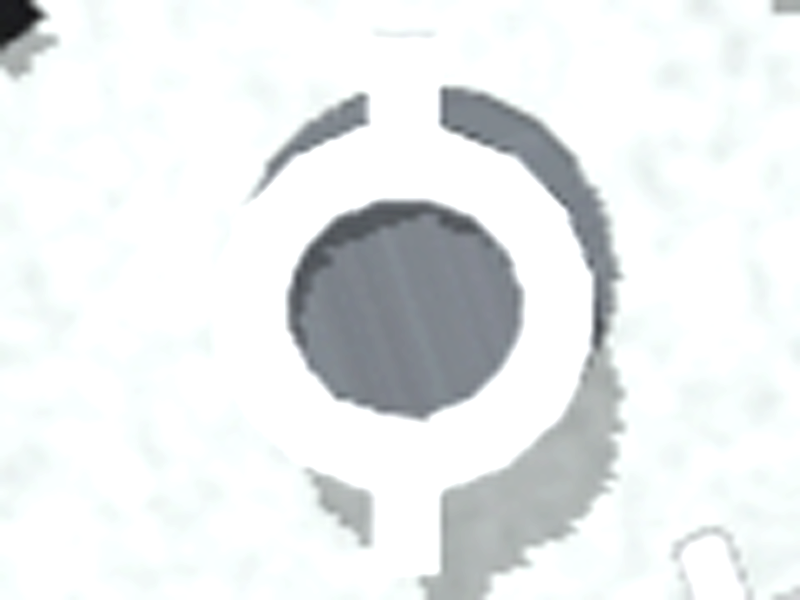

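The picture shows the bore at x 288–524, y 200–418, the tabs centred at x≈404 (top, end y≈34) and x≈407 (bottom, end y≈577).

```bash
python3 - <<'E'
from h import *
c=pickle.load(open("w3.pkl","rb"))
W=lambda x,y,z: world(c,191+(x+.5)/6.667-.5,153+(y+.5)/6.667-.5,z)
A=lambda v: np.degrees(np.arctan2(v[1],v[0]))
a,b=W(404,34,.036),W(407,577,.036);print(a,b,np.linalg.norm(a-b),"mid",(a+b)/2,"dir",A(b-a),A(W(407,530,.036)-W(404,110,.036)))
print("bore",[(W(*p,.036)*1e3).round(1) for p in((288,307),(524,307),(406,200),(406,418))])
m=(W(288,307,.036)+W(524,307,.036))/2;print(m)
go([.5714,-.009,.033-.002],A(b-a)+90)
E
```

```text
[0.53092364 0.00378997 0.036     ] [ 0.61134056 -0.02334282  0.036     ] 0.08487089549409321 mid [ 0.5711321  -0.00977643  0.036     ] dir -18.644474956487667 -18.555961547721765
bore [array([564., -26.,  36.]), array([575.5,   7.6,  36. ]), array([554.2,  -3.9,  36. ]), array([586.4, -15. ,  36. ])]
[ 0.56976276 -0.00923415  0.036     ]
t 3.75 tcp [567.1  -5.9 118.5] h 71.18 tilt [-0.34  0.19] F [ 0.1 -0.1  0.3] M [-0.07 -0.1   0.02] w 88.2 j6 -127.6
dp [87.4 -1.6  5.7]
twist -0.17
```

```bash
python3 -m jog '{"fingers":[1,1,1,1,1],"dp":[[20,-2,5],[45,-2,5],[65,-2,5],[80,-2,5],[84,-2,5]],"twist":[0,0,0,0,0]}';python3 -c "
from h import *
go([.5707,-.0095,.034],71.4)"
```

```text
time_s: 4.25
tcp_pos: [0.5694, -0.0099, 0.0326]
eef_rot: [-177.8, 89.5, 163.4]
contact_force: [-0.9, 0.3, -0.5]
gripper_width: 0.0875
t 4.25 tcp [569.4  -9.9  32.6] h 71.13 tilt [-0.51  0.15] F [-0.9  0.3 -0.5] M [-0.06 -0.04  0.  ] w 87.5 j6 -127.0
dp [-1.4  0.8  1.1]
twist -0.27
```

```bash
python3 -m jog '{"fingers":[0.75,0.68,0.55,0.4,0],"dp":[[-1,0,1],[-1,0,1],[-1,0,1],[-1,0,1],[-1,0,1]],"twist":[0,0,0,0,0]}' 30;python3 -m jog '{"fingers":[0,0,0,0,0],"dp":[[0,0,0],[0,0,0],[0,0,0],[0,0,0],[0,0,0]],"twist":[0,0,0,0,0]}' 30;python3 -c "
from h import *
go([.5545,-.2082,.115],78)"
```

```text
time_s: 4.75
tcp_pos: [0.5707, -0.0101, 0.0342]
eef_rot: [178.3, 89.5, 159.4]
contact_force: [-0.8, -0.4, -0.5]
gripper_width: 0.0531
time_s: 5.25
tcp_pos: [0.5707, -0.0101, 0.0342]
eef_rot: [178.8, 89.5, 159.9]
contact_force: [-0.2, 0.6, -0.1]
gripper_width: 0.0136
t 5.25 tcp [570.7 -10.1  34.2] h 71.13 tilt [-0.46  0.17] F [-0.2  0.6 -0.1] M [-0.09 -0.05  0.01] w 13.6 j6 -127.0
dp [ -81.3 -192.7   48.1]
twist -6.87
```

The fingers closed past the plate's width, which I didn't expect. Looking before doing anything else.

```bash
python3 - <<'E'
from h import *
c=r.capture("wrist");t=r.capture("scene")
f=c["frame"][:,:,::-1]
u,v=proj(t,[.5707,-.0095,.036]).astype(int)
g=t["frame"][v-50:v+40,u-60:u+60,::-1]
cv2.imwrite("pics/w4.png",np.hstack([cv2.resize(f,(400,300)),cv2.resize(g,(400,300),interpolation=cv2.INTER_CUBIC)]))
go()
E
```

```text
t 5.35 tcp [570.7 -10.1  34.2] h 71.13 tilt [-0.46  0.17] F [-1.5 -0.7 -0.1] M [-0.   -0.06  0.05] w 5.0 j6 -127.0
```

View pics/w4.png

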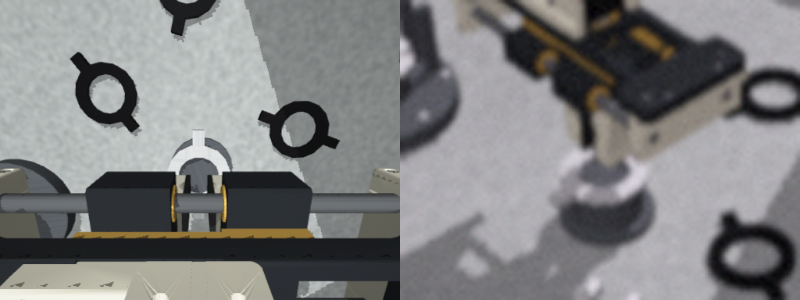

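```bash
python3 - <<'E'
from h import *
c=r.capture("wrist");t=r.capture("scene")
s=r.get_state();M=R(s)
print("tcp/tip/plate in wrist",proj(c,s["tcp_pos"]),proj(c,s["tcp_pos"]+.017*M[:,0]),proj(c,[.5707,-.0095,.036]))
print("scene tip, plate",proj(t,s["tcp_pos"]+.017*M[:,0]),proj(t,[.5707,-.0095,.036]))
f=c["frame"][170:320,155:355,::-1]
u,v=proj(t,[.5707,-.0095,.036]).astype(int);print(u-40,v-50)
g=t["frame"][v-50:v+40,u-40:u+40,::-1]
cv2.imwrite("pics/w5.png",np.vstack([np.hstack([cv2.resize(f,(400,300)),cv2.resize(f[:90,50:150],(400,300))][:1]+[cv2.resize(g,(400,450),interpolation=cv2.INTER_CUBIC)[:300]]),np.hstack([cv2.resize(f[:75,50:150],(400,300),interpolation=cv2.INTER_CUBIC),cv2.resize(g,(400,450),interpolation=cv2.INTER_CUBIC)[150:]])]))
E
```

```text
tcp/tip/plate in wrist [253.52788672 225.02458381] [253.569901   216.84640482] [254.35147588 225.70032937]
scene tip, plate [226.42263654 205.72893377] [226.10972093 199.37027514]
186 149
```

View pics/w5.png

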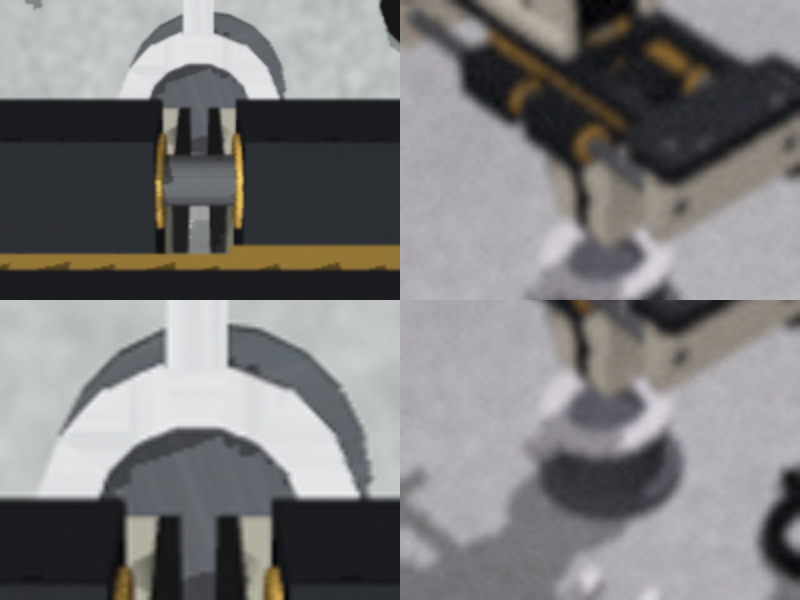

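The fingertips appear to end well short of where the data says: about 20 mm behind the TCP going by the wrist image, and in both views they sit above the plate. That explains the empty close. I'll open and find the true tip height by feel, straddling the plate.

```bash
python3 -m jog '{"fingers":[1,1,1,1,1],"dp":[[0,0,0],[0,0,0],[0,0,0],[0,0,0],[0,0,0]],"twist":[0,0,0,0,0]}' 30; python3 -m jog '{"fingers":[1,1,1,1,1],"dp":[[0,0,0],[0,0,0],[0,0,0],[0,0,0],[0,0,0]],"twist":[0,0,0,0,0]}'; python3 -m jog '{"fingers":[1,1,1,1,1],"dp":[[3,0,0],[6,0,0],[9,0,0],[12,0,0],[14,0,0]],"twist":[0,0,0,0,0]}'; python3 - <<'E'
from h import *
go()
print(r.get_state()["joints"].round(2))
E
```

```text
time_s: 5.95
tcp_pos: [0.5707, -0.0101, 0.0342]
eef_rot: [178.4, 89.5, 159.6]
contact_force: [0.0, -0.0, -0.5]
gripper_width: 0.0359
time_s: 6.45
tcp_pos: [0.5707, -0.0101, 0.0342]
eef_rot: [179.0, 89.5, 160.1]
contact_force: [-0.7, 0.3, 0.2]
gripper_width: 0.0759
time_s: 6.95
tcp_pos: [0.5704, -0.0101, 0.0197]
eef_rot: [-179.6, 89.5, 161.5]
contact_force: [-0.4, 0.1, -0.2]
gripper_width: 0.0876
t 6.95 tcp [570.4 -10.1  19.7] h 71.13 tilt [-0.48  0.16] F [-0.4  0.1 -0.2] M [-0.08 -0.08 -0.02] w 87.6 j6 -127.0
[  18.4    21.97  -24.91   -0.45  -43.53 -126.95]
```

```bash
python3 -m jog '{"fingers":[1,1,1,1,1],"dp":[[1,0,0],[2,0,0],[3,0,0],[4,0,0],[5,0,0]],"twist":[0,0,0,0,0]}'; python3 - <<'E'
from h import *
go()
c=r.capture("wrist");g=c["frame"][150:345,126:386,::-1]
t=r.capture("scene");u,v=proj(t,[.5707,-.0095,.036]).astype(int);k=t["frame"][v-60:v+60,u-80:u+80,::-1]
cv2.imwrite("pics/w6.png",np.hstack([cv2.resize(g,(400,300),interpolation=cv2.INTER_CUBIC),cv2.resize(k,(400,300),interpolation=cv2.INTER_CUBIC)]))
E
```

```text
time_s: 7.45
tcp_pos: [0.5704, -0.0101, 0.0147]
eef_rot: [179.9, 89.5, 161.0]
contact_force: [0.0, -0.4, 0.4]
gripper_width: 0.0874
t 7.45 tcp [570.4 -10.1  14.7] h 71.13 tilt [-0.47  0.16] F [ 0.  -0.4  0.4] M [-0.04 -0.04  0.01] w 87.4 j6 -126.9
```

View pics/w6.png

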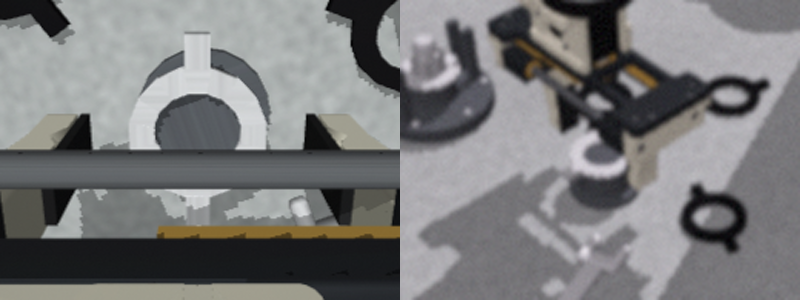

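No contact at TCP z = 14.7 mm, where the stated tip would be below the bench. So the real tip is well behind the stated one. I'll get its height from the scene picture, where the right finger's lower corner is at about (244,213) native.

```bash
python3 - <<'E'
from h import *
t=r.capture("scene");s=r.get_state();M=R(s)
for yy in(44,65):
  for zz in(-9.5,9.5):
    print(yy,zz,[(a,proj(t,s["tcp_pos"]+M@[a/1e3,yy/1e3,zz/1e3]).round(0).tolist()) for a in(17,0,-10,-20,-30)])
c=r.capture("wrist")
# wrist: inner tip corners seen at crop (90,114),(307,114): scale 400/260
x1,x2,y=126+90/1.538,126+307/1.538,150+114/1.538
D=c["intrinsics"][0,0]*s["gripper_width"]/(x2-x1)
p=c["pose"]@np.r_[D*np.linalg.solve(c["intrinsics"],[(x1+x2)/2,y,1]),1]
print("tip z",p[:3],(M.T@(p[:3]-s["tcp_pos"])*1e3).round(1))
E
```

```text
44 -9.5 [(17, [243.0, 220.0]), (0, [243.0, 214.0]), (-10, [243.0, 211.0]), (-20, [243.0, 208.0]), (-30, [242.0, 204.0])]
44 9.5 [(17, [237.0, 224.0]), (0, [236.0, 219.0]), (-10, [236.0, 215.0]), (-20, [236.0, 212.0]), (-30, [236.0, 208.0])]
65 -9.5 [(17, [250.0, 225.0]), (0, [250.0, 219.0]), (-10, [249.0, 216.0]), (-20, [249.0, 213.0]), (-30, [249.0, 209.0])]
65 9.5 [(17, [243.0, 229.0]), (0, [243.0, 224.0]), (-10, [243.0, 220.0]), (-20, [242.0, 217.0]), (-30, [242.0, 213.0])]
tip z [ 0.56272244 -0.00645648  0.03503976] [-20.3   1.   -8.6]
```

Both views put the tips about 20–21 mm behind the reported TCP, 38 mm from the stated value, with the sideways position fine. I'll use tip = TCP − 21 mm along the tool and go down another 18 mm with care.

```bash
python3 -m jog '{"fingers":[1,1,1,1,1],"dp":[[4,0.5,0],[8,0.5,0],[11,0.5,0.5],[14,0.5,0.5],[17,0.5,0.5]],"twist":[0,0,0,0,0]}'; python3 -m jog '{"fingers":[0.3,0.3,0.3,0.3,0.3],"dp":[[0,0,0],[0,0,0],[0,0,0],[0,0,0],[0,0,0]],"twist":[0,0,0,0,0]}' 30;python3 -m jog '{"fingers":[0.3,0.3,0.3,0.3,0.3],"dp":[[0,0,0],[0,0,0],[0,0,0],[0,0,0],[0,0,0]],"twist":[0,0,0,0,0]}' 30; python3 - <<'E'
from h import *
go()
E
```

```text
time_s: 8.15
tcp_pos: [0.5708, -0.0098, -0.0026]
eef_rot: [-178.8, 89.5, 162.3]
contact_force: [0.3, 0.3, -0.1]
gripper_width: 0.088
time_s: 8.65
tcp_pos: [0.5709, -0.0098, -0.0025]
eef_rot: [-179.7, 89.5, 161.5]
contact_force: [-0.1, 0.2, 0.4]
gripper_width: 0.0553
time_s: 9.15
tcp_pos: [0.5708, -0.0097, -0.0025]
eef_rot: [-179.3, 89.5, 161.8]
contact_force: [-1.7, 0.3, -0.9]
gripper_width: 0.0553
t 9.15 tcp [570.8  -9.7  -2.5] h 71.13 tilt [-0.49  0.16] F [-1.7  0.3 -0.9] M [0.02 0.13 0.03] w 55.3 j6 -126.9
```

Gripped (55.3 mm). Lifting and carrying to the clutch.

```bash
python3 -m jog '{"fingers":[0.3,0.3,0.3,0.3,0.3],"dp":[[-5,0,0],[-20,0,0],[-45,0,0],[-75,0,0],[-80,0,0]],"twist":[0,0,0,0,0]}'; python3 -c "
from h import *
go([.5545,-.2082,.078],78)"
```

```text
time_s: 9.65
tcp_pos: [0.5738, -0.0096, 0.0814]
eef_rot: [146.2, 89.7, 127.4]
contact_force: [0.8, 0.2, -1.1]
gripper_width: 0.0551
t 9.65 tcp [573.8  -9.6  81.4] h 71.17 tilt [-0.16  0.21] F [ 0.8  0.2 -1.1] M [-0.1  -0.16  0.06] w 55.1 j6 -127.0
dp [   2.7 -194.2   45.8]
twist -6.83
```

```bash
python3 -m jog '{"fingers":[0.3,0.3,0.3,0.3,0.3],"dp":[[0,-45,10],[1,-90,21],[2,-135,32],[3,-175,42],[3,-194,46]],"twist":[-2,-4,-6,-6.8,-6.8]}';python3 -m jog '{"fingers":[0.3,0.3,0.3,0.3,0.3],"dp":[[0,0,0],[0,0,0],[0,0,0],[0,0,0],[0,0,0]],"twist":[0,0,0,0,0]}'; python3 - <<'E'
from h import *
go([.5545,-.2082,.078],78)
c=r.capture("scene");u,v=proj(c,[.5545,-.2082,.09]).astype(int)
k=c["frame"][v-45:v+45,u-60:u+60,::-1]
w=r.capture("wrist")["frame"][135:315,135:375,::-1]
cv2.imwrite("pics/w7.png",np.hstack([cv2.resize(k,(400,300),interpolation=cv2.INTER_CUBIC),cv2.resize(w,(400,300),interpolation=cv2.INTER_CUBIC)]))
E
```

```text
time_s: 10.15
tcp_pos: [0.5537, -0.2108, 0.0772]
eef_rot: [146.9, 89.7, 134.8]
contact_force: [-0.4, -0.1, -0.9]
gripper_width: 0.0552
time_s: 10.65
tcp_pos: [0.554, -0.2099, 0.0773]
eef_rot: [145.1, 89.7, 133.1]
contact_force: [-0.3, -0.9, -1.5]
gripper_width: 0.055
t 10.65 tcp [ 554.  -209.9   77.3] h 77.95 tilt [-0.2   0.22] F [-0.3 -0.9 -1.5] M [-0.06  0.01  0.01] w 55.0 j6 -99.9
dp [-0.7  1.8  0.1]
twist -0.05
```

View pics/w7.png

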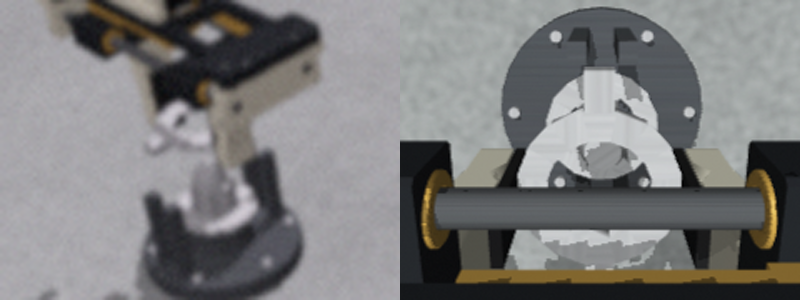

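The plate hangs level above the hub, with the tab at x≈600 and the foot bolts' midpoint at x≈601. Correcting by 1.5 mm and descending: fast to just above the uprights, then slowly.

```bash
python3 -m jog '{"fingers":[0.3,0.3,0.3,0.3,0.3],"dp":[[0,1.5,0.3],[8,1.5,0.3],[16,1.5,0.3],[25,1.5,0.3],[33,1.5,0.3]],"twist":[0,0,0,0,0]}'; python3 -c "
from h import *
go([.5545,-.2085,.0135],78)"
```

```text
time_s: 11.25
tcp_pos: [0.5539, -0.2087, 0.043]
eef_rot: [152.0, 89.7, 139.9]
contact_force: [0.3, 0.4, -0.4]
gripper_width: 0.0551
t 11.25 tcp [ 553.9 -208.7   43. ] h 77.92 tilt [-0.26  0.22] F [ 0.3  0.4 -0.4] M [-0.04 -0.04  0.  ] w 55.1 j6 -100.0
dp [29.5  0.2  0.7]
twist -0.08
```

```bash
python3 -m jog '{"fingers":[0.3,0.3,0.3,0.3,0.3],"dp":[[2,0,0.4],[4,0,0.4],[6,0,0.4],[8,0,0.4],[9,0,0.4]],"twist":[0,0,0,0,0]}'; python3 -c "
from h import *
go([.5545,-.2085,.0135],78)"
```

```text
time_s: 11.75
tcp_pos: [0.5544, -0.2087, 0.034]
eef_rot: [150.4, 89.7, 138.4]
contact_force: [-0.1, -0.2, -1.8]
gripper_width: 0.0549
t 11.75 tcp [ 554.4 -208.7   34. ] h 77.93 tilt [-0.25  0.22] F [-0.1 -0.2 -1.8] M [-0.05 -0.04  0.01] w 54.9 j6 -100.0
dp [20.5  0.2  0.2]
twist -0.07
```

```bash
python3 -m jog '{"fingers":[0.3,0.3,0.3,0.3,0.3],"dp":[[2,0,0],[4,0,0],[6,0,0],[8,0,0],[10,0,0]],"twist":[0,0,0,0,0]}'; python3 -c "
from h import *
go()";python3 -m jog '{"fingers":[0.3,0.3,0.3,0.3,0.3],"dp":[[1.5,0,0],[3,0,0],[4.5,0,0],[6,0,0],[7.5,0,0]],"twist":[0,0,0,0,0]}'; python3 -c "
from h import *
go()"
```

```text
time_s: 12.25
tcp_pos: [0.5543, -0.2087, 0.0238]
eef_rot: [150.6, 89.7, 138.6]
contact_force: [-0.3, 0.2, -0.5]
gripper_width: 0.0547
t 12.25 tcp [ 554.3 -208.7   23.8] h 77.93 tilt [-0.25  0.22] F [-0.3  0.2 -0.5] M [-0.05 -0.01 -0.04] w 54.7 j6 -100.0
time_s: 12.75
tcp_pos: [0.5543, -0.2086, 0.0163]
eef_rot: [150.0, 89.7, 138.0]
contact_force: [1.0, -0.6, -1.3]
gripper_width: 0.0551
t 12.75 tcp [ 554.3 -208.6   16.3] h 77.93 tilt [-0.24  0.22] F [ 1.  -0.6 -1.3] M [-0.04 -0.   -0.02] w 55.1 j6 -100.0
```

Free down to 3 mm above home. Now touching down in small steps.

```bash
python3 -m jog '{"fingers":[0.3,0.3,0.3,0.3,0.3],"dp":[[0.6,0,0],[1.2,0,0],[1.8,0,0],[2.4,0,0],[3,0,0]],"twist":[0,0,0,0,0]}'; python3 -c "
from h import *
go()"
```

```text
time_s: 13.25
tcp_pos: [0.5544, -0.2087, 0.0135]
eef_rot: [149.6, 89.7, 137.6]
contact_force: [-1.8, 1.7, 5.6]
gripper_width: 0.0553
t 13.25 tcp [ 554.4 -208.7   13.5] h 77.93 tilt [-0.23  0.21] F [-1.8  1.7  5.6] M [0.39 0.72 0.04] w 55.3 j6 -100.0
```

```bash
python3 -m jog '{"fingers":[0.3,0.3,0.3,0.3,0.3],"dp":[[0.3,0,0],[0.5,0,0],[0.5,0,0],[0.5,0,0],[0.5,0,0]],"twist":[0,0,0,0,0]}'; python3 -c "
from h import *
go()"; python3 -m jog '{"fingers":[0.72,0.72,0.72,0.72,0.72],"dp":[[0,0,0],[0,0,0],[0,0,0],[0,0,0],[0,0,0]],"twist":[0,0,0,0,0]}'; python3 -c "
from h import *
go([.5545,-.2082,.09],78)"
```

```text
time_s: 13.75
tcp_pos: [0.5544, -0.2087, 0.0135]
eef_rot: [149.2, 89.7, 137.1]
contact_force: [-2.6, 2.1, 5.1]
gripper_width: 0.0551
t 13.75 tcp [ 554.4 -208.7   13.5] h 77.94 tilt [-0.22  0.21] F [-2.6  2.1  5.1] M [ 0.35  0.82 -0.02] w 55.1 j6 -100.0
time_s: 14.25
tcp_pos: [0.5544, -0.2087, 0.0134]
eef_rot: [149.8, 89.7, 137.7]
contact_force: [0.9, -0.1, 0.6]
gripper_width: 0.0626
t 14.25 tcp [ 554.4 -208.7   13.4] h 77.94 tilt [-0.23  0.21] F [ 0.9 -0.1  0.6] M [-0.07 -0.06 -0.  ] w 62.6 j6 -100.0
dp [-76.6   0.7  -0.4]
twist -0.06
```

```bash
python3 -m jog '{"fingers":[0.72,0.72,0.72,1,1],"dp":[[-8,0,0],[-30,0,0],[-65,0,0],[-100,0,0],[-104,0,0]],"twist":[0,0,0,0,0]}';  python3 - <<'E'
from h import *
c=r.capture("wrist");pickle.dump(c,open("w8.pkl","wb"))
go([.5295,.2305,.118],78)
E
```

```text
time_s: 14.75
tcp_pos: [0.5578, -0.2097, 0.1229]
eef_rot: [39.3, 89.8, 27.3]
contact_force: [0.5, 0.1, 0.3]
gripper_width: 0.0739
t 14.8 tcp [ 556.9 -209.4  121.3] h 77.97 tilt [0.12 0.16] F [ 0.2 -0.6  0.2] M [-0.04 -0.08 -0.05] w 77.5 j6 -100.0
dp [   4.4  424.5 -118.5]
twist -0.03
```

```bash
python3 - <<'E'
from h import *
c=pickle.load(open("cap0.pkl","rb"))["top"]
print("bottle base",world(c,182/1.5625,283/1.5625,.0),"cap",world(c,147/1.5625,269/1.5625,.13))
E
python3 -m jog '{"fingers":[1,1,1,1,1],"dp":[[0,45,-13],[0,95,-26],[0,145,-40],[0,195,-54],[0,245,-68]],"twist":[0,0,0,0,0]}'; python3 -c "
from h import *
go([.5295,.2305,.118],78)"
```

```text
bottle base [0.60344899 0.38529797 0.        ] cap [0.60597838 0.3821769  0.13      ]
time_s: 15.3
tcp_pos: [0.5409, 0.0387, 0.1214]
eef_rot: [74.4, 89.8, 62.3]
contact_force: [0.7, -0.4, 1.1]
gripper_width: 0.0874
t 15.3 tcp [540.9  38.7 121.4] h 77.95 tilt [0.08 0.15] F [ 0.7 -0.4  1.1] M [ 0.03 -0.21 -0.03] w 87.4 j6 -126.7
dp [  3.9 185.2 -51.3]
twist -0.05
```

```bash
python3 -m jog '{"fingers":[1,1,1,1,1],"dp":[[1,45,-13],[2,92,-26],[3,138,-39],[4,175,-49],[4,185,-51]],"twist":[0,0,0,0,0]}';python3 -m jog '{"fingers":[1,1,1,1,1],"dp":[[0,0,0],[0,0,0],[0,0,0],[0,0,0],[0,0,0]],"twist":[0,0,0,0,0]}'; python3 - <<'E'
from h import *
go([.5295,.2305,.118],78)
c=r.capture("wrist");pickle.dump(c,open("w9.pkl","wb"))
b=pickle.load(open("w8.pkl","rb"))
o=[]
for q,p in((c,[.5333,.2305,.036]),(b,[.5545,-.2085,.055])):
    u,v=proj(q,p).astype(int);u0,v0=u-40,v-40;print(u0,v0)
    o.append(cv2.resize(q["frame"][v0:v0+80,u0:u0+80,::-1],(400,400),interpolation=cv2.INTER_CUBIC))
cv2.imwrite("pics/w9.png",np.hstack(o))
E
```

```text
time_s: 15.8
tcp_pos: [0.529, 0.2336, 0.117]
eef_rot: [84.8, 89.9, 72.9]
contact_force: [-0.6, -1.5, -0.1]
gripper_width: 0.0875
time_s: 16.3
tcp_pos: [0.5292, 0.2326, 0.1171]
eef_rot: [83.9, 89.9, 72.0]
contact_force: [0.4, -0.4, 0.2]
gripper_width: 0.0876
t 16.3 tcp [529.2 232.6 117.1] h 78.04 tilt [0.04 0.13] F [ 0.4 -0.4  0.2] M [-0.03  0.    0.03] w 87.6 j6 -145.0
dp [-0.9 -2.   0.8]
twist 0.04
212 159
214 154
```

View pics/w9.png

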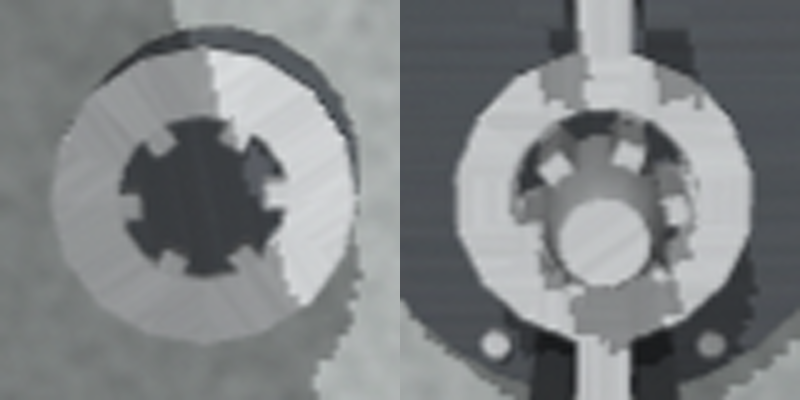

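Right: the separator is seated with both tabs in the slots. Left: the disc's teeth tips are near (137,206), (157,143), (233,137), (268,193), (243,258) and (172,262). Measuring the angle.

```bash
python3 - <<'E'
from h import *
from scipy.optimize import least_squares
c=pickle.load(open("w9.pkl","rb"))
A=lambda v: np.degrees(np.arctan2(v[1],v[0]))
W=lambda x,y,u0=212,v0=159,z=.036,q=c: world(q,u0+(x+.5)/5-.5,v0+(y+.5)/5-.5,z)
P=np.array([W(*p) for p in((137,206),(157,143),(233,137),(268,193),(243,258),(172,262))])[:,:2]
m=P.mean(0);print("mean",m,[(A(p-m)%60).round(1) for p in P],[(np.linalg.norm(p-m)*1e3).round(1) for p in P],[A(P[i]-P[i+3]).round(1)%60 for i in range(3)])
L,Rr,T,B=[W(*p) for p in((52,197),(355,193),(203,48),(203,342))];print("edge ctr",((L+Rr)/2)[:2],((T+B)/2)[:2],np.linalg.norm(L-Rr),np.linalg.norm(T-B))
# splines from w8
b=pickle.load(open("w8.pkl","rb"));V=lambda x,y,z:W(x-400,y,214,154,z,b)
n=V(605,241,.078);S=[V(x,y,.066) for x,y in((553,167),(628,157),(676,208))]
print("nose",n,[(A(s-n)%60).round(1) for s in S])
# sep in w8: tab centre lines and ring edges at z=.052
t1,t2=V(607,25,.052),V(604,370,.052);print("tabs dir",A(t2-t1),"ring",(V(455,195,.052)+V(752,195,.052))/2)
E
```

```text
mean [0.5326     0.23016333] [np.float64(23.2), np.float64(24.8), np.float64(22.5), np.float64(24.6), np.float64(22.5), np.float64(23.1)] [np.float64(13.0), np.float64(14.7), np.float64(14.4), np.float64(13.3), np.float64(14.7), np.float64(14.3)] [np.float64(23.900000000000006), np.float64(23.69999999999999), np.float64(22.80000000000001)]
edge ctr [0.5315952  0.23074672] [0.53246333 0.23046162] 0.06043098193064829 0.06094727725381091
nose [ 0.55447611 -0.20814084  0.078     ] [np.float64(30.2), np.float64(29.0), np.float64(29.4)]
tabs dir -12.425092319150014 ring [ 0.55314516 -0.20801421  0.052     ]
```

```bash
python3 - <<'E'
from h import *
from scipy.ndimage import map_coordinates
c=r.capture("wrist");f=np.mean([r.capture("wrist")["frame"].astype(float).mean(2) for _ in range(5)],0)
m=np.array([.5325,.2304,.036])
th=np.radians(np.arange(0,360,1));rr=np.arange(.0265,.0345,.0002)
uv=np.array([[proj(c,m+[q*np.cos(t),q*np.sin(t),0]) for q in rr] for t in th])
I=map_coordinates(f,[uv[...,1],uv[...,0]],order=3)
G=np.abs(np.gradient(I,axis=1))
G[G<.3*G.max(1,keepdims=True)]=0
i=G.argmax(1);e=[];ok=[]
for k in range(len(th)):
    s=slice(max(0,i[k]-5),i[k]+6);e.append((rr[s]*G[k,s]).sum()/G[k,s].sum()*1e3);ok.append(G[k].max())
e=np.array(e);ok=np.array(ok);print(np.percentile(ok,[10,50,90]).round(1))
print(e[::10].round(1))
for thr in(0,np.percentile(ok,30),np.percentile(ok,50)):
    w=ok>thr
    X=np.stack([np.ones_like(th)]+[g(k*th) for k in(1,2,3,4) for g in(np.cos,np.sin)],1)
    sc=[]
    for ph in np.arange(0,22.5,.5):
        a=(np.degrees(th)-ph+11.25)%22.5-11.25
        pr=30/np.cos(np.radians(a)); ww=w.copy()
        for _ in range(3):
            b=np.linalg.lstsq(X[ww],(e-pr)[ww],rcond=None)[0];res=e-pr-X@b;ww=w&(abs(res)<.8)
        sc.append(np.mean(np.minimum(res[w]**2,.64)))
    sc=np.sqrt(sc);j=sc.argmin();print("phase",j*.5,sc.min().round(3),"cands 1/8.5/16",sc[2].round(3),sc[17].round(3),sc[32].round(3))
E
```

```text
[ 2.7  5.7 21.2]
[30.4 30.8 30.2 30.7 30.1 30.1 30.  29.8 29.3 29.6 30.1 29.7 29.8 29.9
 29.9 30.2 30.  34.1 30.  30.6 30.4 30.3 30.4 30.5 30.7 30.3 30.8 30.5
 31.  30.6 30.9 30.8 30.8 30.7 30.4 30.9]
phase 0.0 0.182 cands 1/8.5/16 0.189 0.345 0.31
phase 0.0 0.206 cands 1/8.5/16 0.213 0.343 0.317
phase 0.0 0.218 cands 1/8.5/16 0.221 0.348 0.321
```

The polygon fit gives flats at about 0.5° mod 22.5 and the teeth are at 23.2° mod 60. I'll grip at heading 90.5; turning the disc −24° then puts its teeth at the gaps (−0.7°), with final heading about 66.5°, clear of the uprights.

```bash
python3 -c "
from h import *
go([.5325,.2303,.06],90.4)"
```

```text
t 16.65 tcp [529.  233.5 117. ] h 78.11 tilt [0.04 0.13] F [-0.8 -0.1 -0.8] M [-0.05 -0.05  0.02] w 87.9 j6 -145.0
dp [57.  -2.5  4.1]
twist -12.29
```

```bash
python3 -m jog '{"fingers":[1,1,1,1,1],"dp":[[15,-2.5,4],[30,-2.5,4],[45,-2.5,4],[57,-2.5,4],[57,-2.5,4]],"twist":[-6,-12.3,-12.3,-12.3,-12.3]}';python3 -c "
from h import *
go([.5325,.2303,-.0025],90.4)"
```

```text
time_s: 17.15
tcp_pos: [0.5315, 0.2296, 0.0583]
eef_rot: [166.4, 89.9, 166.8]
contact_force: [0.4, 0.6, -0.1]
gripper_width: 0.0875
t 17.15 tcp [531.5 229.6  58.3] h 90.38 tilt [-0.1   0.02] F [ 0.4  0.6 -0.1] M [-0.09  0.01  0.05] w 87.5 j6 -132.2
dp [60.8  0.6  1.2]
twist -0.02
```

```bash
python3 -m jog '{"fingers":[1,1,1,1,1],"dp":[[15,0.6,1.2],[30,0.6,1.2],[43,0.6,1.2],[54,0.6,1.2],[61,0.6,1.2]],"twist":[0,0,0,0,0]}';python3 -m jog '{"fingers":[0.5,0.4,0.3,0.3,0.3],"dp":[[0,0,0],[0,0,0],[0,0,0],[0,0,0],[0,0,0]],"twist":[0,0,0,0,0]}' 30;python3 -m jog '{"fingers":[0.3,0.3,0.3,0.3,0.3],"dp":[[0,0,0],[0,0,0],[0,0,0],[0,0,0],[0,0,0]],"twist":[0,0,0,0,0]}' 30;python3 -c "
from h import *
go([.5325,.2303,.09],90.4)"
```

```text
time_s: 17.65
tcp_pos: [0.5324, 0.2302, -0.0034]
eef_rot: [177.4, 89.9, 177.8]
contact_force: [-1.3, -0.3, 0.6]
gripper_width: 0.0877
time_s: 18.15
tcp_pos: [0.5327, 0.2305, -0.0029]
eef_rot: [153.5, 89.9, 153.9]
contact_force: [-0.3, 0.2, 1.6]
gripper_width: 0.0591
time_s: 18.65
tcp_pos: [0.5327, 0.2304, -0.0029]
eef_rot: [157.5, 89.9, 157.8]
contact_force: [-0.9, 0.1, 1.1]
gripper_width: 0.0592
t 18.65 tcp [532.7 230.4  -2.9] h 90.38 tilt [-0.08  0.03] F [-0.9  0.1  1.1] M [-0.05  0.15 -0.01] w 59.2 j6 -132.2
dp [-92.9  -0.1  -0.3]
twist -0.02
```

Gripped on flats (59.2 mm). Lifting and carrying.

```bash
python3 -m jog '{"fingers":[0.3,0.3,0.3,0.3,0.3],"dp":[[-5,0,0],[-20,0,0],[-50,0,0],[-85,0,0],[-93,0,0]],"twist":[0,0,0,0,0]}';python3 -c "
from h import *
go([.5545,-.2085,.085],66.5)"
```

```text
time_s: 19.15
tcp_pos: [0.5349, 0.2317, 0.0945]
eef_rot: [46.1, 89.7, 46.5]
contact_force: [0.5, 0.8, -0.4]
gripper_width: 0.0594
t 19.15 tcp [534.9 231.7  94.5] h 90.43 tilt [0.21 0.23] F [ 0.5  0.8 -0.4] M [ 0.09 -0.11  0.  ] w 59.4 j6 -132.2
dp [   7.8 -440.4   16.3]
twist 23.93
```

```bash
python3 -m jog '{"fingers":[0.3,0.3,0.3,0.3,0.3],"dp":[[0,-45,2],[0,-90,4],[0,-135,6],[0,-180,8],[0,-225,10]],"twist":[3,7,11,15,20]}';python3 -c "
from h import *
go([.5545,-.2085,.085],66.5)"
```

```text
time_s: 19.65
tcp_pos: [0.5462, 0.0051, 0.0937]
eef_rot: [66.2, 89.7, 46.5]
contact_force: [1.4, -0.3, -0.9]
gripper_width: 0.0589
t 19.65 tcp [546.2   5.1  93.7] h 70.28 tilt [0.22 0.23] F [ 1.4 -0.3 -0.9] M [-0.06 -0.22 -0.02] w 58.9 j6 -130.6
dp [   7.9 -198.4   79.9]
twist 3.78
```

```bash
python3 -m jog '{"fingers":[0.3,0.3,0.3,0.3,0.3],"dp":[[0,-42,17],[2,-84,34],[4,-126,51],[6,-168,68],[8,-198,80]],"twist":[1,2,3,3.8,3.8]}';python3 -m jog '{"fingers":[0.3,0.3,0.3,0.3,0.3],"dp":[[0,0,0],[0,0,0],[0,0,0],[0,0,0],[0,0,0]],"twist":[0,0,0,0,0]}';python3 -c "
from h import *
go([.5545,-.2085,.055],66.5)"
```

```text
time_s: 20.15
tcp_pos: [0.5543, -0.2108, 0.0846]
eef_rot: [71.8, 89.7, 48.2]
contact_force: [0.4, 0.3, -0.7]
gripper_width: 0.0592
time_s: 20.65
tcp_pos: [0.5546, -0.2097, 0.0849]
eef_rot: [69.0, 89.7, 45.5]
contact_force: [0.7, -0.5, -0.9]
gripper_width: 0.059
t 20.65 tcp [ 554.6 -209.7   84.9] h 66.47 tilt [0.23 0.23] F [ 0.7 -0.5 -0.9] M [-0.03 -0.03  0.02] w 59.0 j6 -111.3
dp [29.9  0.9 -0.6]
twist -0.03
```

```bash
python3 -m jog '{"fingers":[0.3,0.3,0.3,0.3,0.3],"dp":[[8,1,-0.3],[16,1.2,-0.3],[24,1.2,-0.3],[32,1.2,-0.3],[38,1.2,-0.3]],"twist":[0,0,0,0,0]}';python3 -m jog '{"fingers":[0.3,0.3,0.3,0.3,0.3],"dp":[[1,0,0],[2,0,0],[3,0,0],[4,0,0],[5,0,0]],"twist":[0,0,0,0,0]}';python3 -c "
from h import *
go([.5546,-.2083,.0345],66.5)"
```

```text
time_s: 21.15
tcp_pos: [0.5545, -0.2083, 0.0457]
eef_rot: [78.6, 89.7, 55.1]
contact_force: [-0.5, 0.3, -1.4]
gripper_width: 0.059
time_s: 21.65
tcp_pos: [0.5546, -0.2083, 0.0409]
eef_rot: [74.3, 89.7, 50.8]
contact_force: [-0.0, 0.5, -0.9]
gripper_width: 0.0586
t 21.65 tcp [ 554.6 -208.3   40.9] h 66.47 tilt [0.19 0.24] F [-0.   0.5 -0.9] M [-0.09 -0.02 -0.01] w 58.6 j6 -111.4
dp [ 6.4 -0.  -0.1]
twist -0.03
```

```bash
python3 -m jog '{"fingers":[0.3,0.3,0.3,0.3,0.3],"dp":[[1,0,0],[2,0,0],[3,0,0],[4,0,0],[5,0,0]],"twist":[0,0,0,0,0]}';python3 -m jog '{"fingers":[0.3,0.3,0.3,0.3,0.3],"dp":[[0.7,0,0],[1.4,0,0],[2.1,0,0],[2.8,0,0],[3.5,0,0]],"twist":[0,0,0,0,0]}';python3 -c "
from h import *
go()"
```

```text
time_s: 22.15
tcp_pos: [0.5547, -0.2083, 0.0359]
eef_rot: [74.4, 89.7, 50.8]
contact_force: [0.1, 0.3, -0.6]
gripper_width: 0.0592
time_s: 22.65
tcp_pos: [0.5547, -0.2082, 0.0323]
eef_rot: [73.7, 89.7, 50.1]
contact_force: [0.1, 0.9, -0.6]
gripper_width: 0.0591
t 22.65 tcp [ 554.7 -208.2   32.3] h 66.47 tilt [0.2  0.24] F [ 0.1  0.9 -0.6] M [-0.07 -0.01 -0.06] w 59.1 j6 -111.4
```

```bash
python3 -m jog '{"fingers":[0.3,0.3,0.3,0.3,0.3],"dp":[[0.7,0,0],[1.4,0,0],[2.1,0,0],[2.8,0,0],[3.5,0,0]],"twist":[0,0,0,0,0]}';python3 -c "
from h import *
go()"
```

```text
time_s: 23.15
tcp_pos: [0.5547, -0.2082, 0.0287]
eef_rot: [73.8, 89.7, 50.3]
contact_force: [-0.9, -0.4, -0.8]
gripper_width: 0.0592
t 23.15 tcp [ 554.7 -208.2   28.7] h 66.47 tilt [0.2  0.24] F [-0.9 -0.4 -0.8] M [-0.06 -0.   -0.03] w 59.2 j6 -111.4
```

The disc is 4 mm below the spline tops without contact, so the teeth are entering the gaps.

```bash
python3 -m jog '{"fingers":[0.3,0.3,0.3,0.3,0.3],"dp":[[1.5,0,0],[3,0,0],[4.5,0,0],[6,0,0],[7.5,0,0]],"twist":[0,0,0,0,0]}';python3 -c "
from h import *
go()";python3 -m jog '{"fingers":[0.3,0.3,0.3,0.3,0.3],"dp":[[0.5,0,0],[1,0,0],[1.5,0,0],[2,0,0],[2.4,0,0]],"twist":[0,0,0,0,0]}';python3 -c "
from h import *
go()"
```

```text
time_s: 23.65
tcp_pos: [0.5547, -0.2082, 0.0211]
eef_rot: [74.1, 89.7, 50.6]
contact_force: [-0.3, -0.3, -1.1]
gripper_width: 0.059
t 23.65 tcp [ 554.7 -208.2   21.1] h 66.47 tilt [0.2  0.24] F [-0.3 -0.3 -1.1] M [-0.1   0.    0.04] w 59.0 j6 -111.4
time_s: 24.15
tcp_pos: [0.5548, -0.2082, 0.0191]
eef_rot: [71.6, 89.7, 48.1]
contact_force: [-1.8, 0.5, 7.4]
gripper_width: 0.0591
t 24.15 tcp [ 554.8 -208.2   19.1] h 66.48 tilt [0.21 0.23] F [-1.8  0.5  7.4] M [ 0.37  0.9  -0.01] w 59.1 j6 -111.4
```

Contact at exactly the expected home height. A small extra press, then release and retreat.

```bash
python3 -m jog '{"fingers":[0.3,0.3,0.3,0.3,0.3],"dp":[[0.4,0,0],[0.8,0,0],[0.8,0,0],[0.8,0,0],[0.8,0,0]],"twist":[0,0,0,0,0]}';python3 -c "
from h import *
go()"; python3 -m jog '{"fingers":[0.78,0.78,0.78,0.78,0.78],"dp":[[0,0,0],[0,0,0],[0,0,0],[0,0,0],[0,0,0]],"twist":[0,0,0,0,0]}';python3 -m jog '{"fingers":[0.78,0.78,0.78,0.78,0.78],"dp":[[-5,0,0],[-20,0,0],[-45,0,0],[-80,0,0],[-104,0,0]],"twist":[0,0,0,0,0]}';python3 -m jog '{"fingers":[0.8,0.8,0.8,0.8,0.8],"dp":[[0,0,0],[0,0,0],[0,0,0],[0,0,0],[0,0,0]],"twist":[0,0,0,0,0]}'; python3 - <<'E'
from h import *
go()
b=r.capture("wrist");s=r.capture("scene");o=[]
for q,p,n in((b,[.5545,-.2085,.055],40),(s,[.5545,-.2085,.055],30)):
    u,v=proj(q,p).astype(int);u0,v0=u-n,v-n;print(u0,v0)
    o.append(cv2.resize(q["frame"][v0:v0+2*n,u0:u0+2*n,::-1],(400,400),interpolation=cv2.INTER_CUBIC))
cv2.imwrite("pics/w10.png",np.hstack(o))
E
```

```text
time_s: 24.65
tcp_pos: [0.5549, -0.2083, 0.0191]
eef_rot: [67.6, 89.7, 44.1]
contact_force: [-2.5, 1.4, 7.4]
gripper_width: 0.0591
t 24.65 tcp [ 554.9 -208.3   19.1] h 66.49 tilt [0.22 0.22] F [-2.5  1.4  7.4] M [ 0.44  1.14 -0.02] w 59.1 j6 -111.4
time_s: 25.15
tcp_pos: [0.5548, -0.2083, 0.0189]
eef_rot: [69.9, 89.7, 46.4]
contact_force: [0.0, -0.3, 0.6]
gripper_width: 0.0684
time_s: 25.65
tcp_pos: [0.5551, -0.2089, 0.1255]
eef_rot: [54.0, 89.6, 30.5]
contact_force: [0.9, 0.2, 0.4]
gripper_width: 0.0683
time_s: 26.15
tcp_pos: [0.5545, -0.2088, 0.1244]
eef_rot: [66.4, 89.7, 42.9]
contact_force: [0.1, -0.4, -0.3]
gripper_width: 0.0704
t 26.15 tcp [ 554.5 -208.8  124.4] h 66.51 tilt [0.21 0.19] F [ 0.1 -0.4 -0.3] M [-0.09  0.02  0.  ] w 70.4 j6 -111.5
213 157
125 132
```

View pics/w10.png

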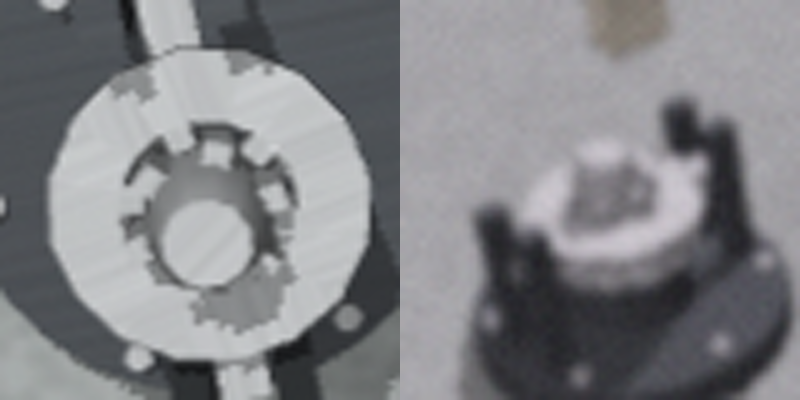

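The disc lies flat on the separator with its teeth between the splines (spline tops at (213,152) and (272,193), teeth between them). The tabs are in both slots at (168,20) and (243,380). The gripper is clear, so I'm handing in.

```bash
python3 -c "
from plant import r
print(r.close_job())"
```

```text
the job is handed in; nothing more can be done
None
```

I fitted the separator over the hub with both tabs in the slots, then the second disc on top with its teeth meshed, and handed in at about 26 s of robot time.

- **Fit:** The separator went straight down and touched at 49 mm, and the disc touched at 55 mm. Both are the stated home heights. The disc passed the spline tops without contact.
- **Force:** The largest push I read was about 7 N, against the 40 N limit.
- **Last look:** The wrist and scene pictures, taken with the gripper open and about 105 mm above its release height, show both tabs in the slots and the disc lying flat with its teeth between the splines. The wrench, oil bottle, collar and black look-alikes were not touched.
- **What disagreed:** The stated fingertip position was wrong. The tips are about 21 mm behind the reported TCP, where the data says 17 mm ahead. My first close passed above the separator and touched nothing. I measured the real offset from the pictures, confirmed it by feel and used it from then on.
- **Pictures:** I viewed 12 pictures, two over the budget, because of that problem.

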